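# Stack a statue pedestal in the glue-up jig

### The job

Dry-stack the statue pedestal in the plywood glue-up jig: first lower the stepped plinth, foot down, until it sits flat on the pocket floor between the tall back wall and the low front lip; then lay the rectangular spacer on it, and then the round-ended top board on the spacer, each lengthwise between the cheeks, square and flush over the plinth. Each part must be fully home before the next is brought to the jig. The pocket is clamped at a different place along the jig each time, so feel for its back wall. Leave the carving tools and other things on the bench where they are.

Things in the scene. Friction and masses are not known exactly. Their poses are not given: they have to be found in the camera images.
- jig: Glue-up jig: plywood base board 190 (x) x 130 (y) x 18 mm, fixed; origin under its centre, z up. On it is clamped a plywood pocket, parallel to the board and centred on its y = 0, but up to 12 mm either way along the board's x: the pocket's place along x is NOT reported and must be felt or seen. Pocket floor: 28 mm above this origin (10 above the board's top).
- jig_mid (a point): Point of the board where the middle of the pocket floor would lie in the clamp's mid position (axes as the jig). Pocket 103 mm long (x), 65 wide (y). +x end: back wall 76 high above the floor, 12 thick, with two cheeks of equal height reaching 22 towards -x, 65 apart inside, mouths flared for 10 more. -x end: low front lip 14 high, 12 thick. Sides open for the fingers in between.
- plinth: Pedestal plinth, stepped wooden block: foot 100 (x) x 62 (y) x 22 high, and centred on it a narrower neck 88 (x) x 52 (y) x 20 high; 42 high in all. Origin at the centre of its underside, z up. Its neck is the easy grip.
- spacer: Spacer, plain flat rectangular wooden block 100 (x) x 62 (y) x 20 high. Origin at the centre of its underside, z up.
- top: Top board, flat wooden board with two half-round ends, 100 (x) x 62 (y) x 18 high. Origin at the centre of its underside, z up.
- gouge: Bystander, not to be disturbed: carver's gouge lying flat, 150 long, 26 wide, 24 high; origin under its middle.
- mallet: Bystander, not to be disturbed: square wooden mallet lying on its side, head 75 x 120 x 70 high, handle 160 long towards its -x; origin under its middle.
- figurine: Bystander, not to be disturbed: carved standing figure, 60 across, 139 high; origin under its middle.
- tin: Bystander, not to be disturbed: closed metal tin, 72 across, 85 high; origin under its middle.
- jar: Bystander, not to be disturbed: glass jar, 64 across, 90 high; origin under its middle.
- sanding_block: Bystander, not to be disturbed: cork sanding block 95 x 55 x 30 high; origin under its middle.
- offcut: Bystander, not to be disturbed: dark wood offcut 80 x 45 x 25 high; origin under its middle.
Things that resemble listed ones, but are neither listed nor needed, are in the scene too. Leave any pink or turquoise look-alike of the spacer alone.

How it is judged:
By the outcome, as a careful person would: the job done as asked, in the order asked, and still so for the second after the job is handed in, with the robot touching nothing.
It also fails if it takes over 72 s, if anything falls off the work surface, if the arm or the gripper's body presses on something with over 40 N, if the wrist force passes 120 N, or if a joint passes its speed limit or range.

### The arm

A 6-joint arm with a two-finger parallel gripper is mounted at the origin on the work surface. World frame = base frame: x ahead of the robot, y to its left, z up, the work surface at z = 0. Lengths are in m, angles in rad, forces in N, time in s.
With the tool pointing down it reaches from about 0.4 to 0.825 m from the base axis. Payload 7 kg.
Tool frame: the origin (TCP) lies at the very end of the fingers, on their centre line; the grasp point (between the pads) lies 19 mm behind it (env.grip_depth is the z of the grasp point in the tool frame, in m); z points along the fingers, y is the line along which they close (so a half turn about z gives the same grasp; the last joint's range is limited). The gripper opens to 85 mm and grips with 20 to 120 N. Pads are 22 mm wide; open, the fingers measure 114 mm over their backs; the gripper's body (76 mm by 85 mm) begins 54 mm behind the grasp point. The pads swing forward as they close: fully open they stand 13 mm farther back than shut.
Start: joints at [-0.991, 0.359, 0.012, 0, -1.224, -0.288], TCP at [0.194, -0.646, 0.231] pointing down, gripper open.
Joint ranges: [-3.07, 3.07], [-1.43, 2.12], [-1.02, 1.25], [-3.03, 1.67], [-3.05, -0], [-3.03, 3.03]. Speed limits (rad/s): [2.39, 2.39, 3.01, 3.14, 3.14, 3.14].

### API

Orientations are given as a 3x3 rotation matrix whose columns are the frame's x, y, z axes.
In Python, from station import env, optics gives the robot as it stands.
- The arm moves only by the tool arm_command, never from a script. Its argument "increments" is one flat list of numbers, 7 for each row, row after row: the shift along the tool's x, y, z as a fraction of full scale, then the turn, a rotation vector about the tool's x, y, z as a fraction of full scale, then the opening, from -1 (shut) to 1 (fully open). In form: [dx, dy, dz, ax, ay, az, gripper, dx, dy, dz, ax, ay, az, gripper, ...]. A call has exactly 8 rows; each row shifts and turns the commanded pose from where the row before left it, along the tool's axes as they then stand; what a row does not reach is not made up. Full scale, the value 1, is 0.25 m for a shift and pi/2 rad for a turn. A row lasts 1/8 s, in which the tool goes at most 62.5 mm and 10.7 degrees, less where a joint would pass 70% of its speed; a pose out of reach is approached as far as the arm can. A call with a number of a shift or a turn outside -1 to 1 is refused whole. A call with a gripper value outside its range is refused whole. The fingers move at their own pace and stop on an object; "force" is the grip in N (left out, the last holds). Time passes only in rows, so rows that do not move let the fingers close, or fill a call up. It gives the time, the measured TCP pose, the force, the opening and the grip force at its end, in the units of the state.
- env.read_state(): the state, without advancing time (a new reading comes with each control period).
- optics.grab_frame(name): name is "scene" or "top" or "wrist"; returns (picture, depth): 480x640x3 uint8, red, green, blue; 480x640 float32, m along the optical axis (not along the pixel's ray), 0 where there is no reading.
- optics.camera_model(name): a dict with "K" (3x3 intrinsics, pixels), "cam_to_world" (4x4, takes a point from camera to world coordinates); the wrist camera has in their place "mount" (4x4, takes a point from camera to tool coordinates, whose origin is the TCP and whose axes are the flange's). Camera axes: x right, y down, z forward; pixel columns grow to the right and rows downward; lengths in m; the calibration is good to about 2 mm. A picture is of the moment at which its call begins: read the wrist's pose just before it. camera_model takes no time and is no camera call.
- env.close_job(): hands the job in; it is judged then, once.
The state is a dict: "t": time; "q": joint angles; "joint_velocities": joint speeds; "joint_efforts": joint torques, N m; "eef_pos": TCP position; "ee_rot": TCP orientation; "contact_force": force on the tool from outside, world axes, zero at the start; "ft_torque": the same for the moment, N m; "grip_width": finger opening in m; "gripper_force": force on a finger pad.
Only numpy, scipy, OpenCV 4.12 (cv2) and the standard library are available. Lean on these libraries where they do the work, as an engineer would, in place of code of your own. Each camera call takes 0.05 s, during which the arm holds its last target. There are 200 camera calls.

## Working session

There is one attempt and no reset: what is moved stays moved. The work goes in short steps, Python scripts to look and compute and a tool call to move; the robot and the scene stay as the last step left them, time stands still between calls to the robot, and variables do not carry over. Pictures are saved under pics/ and viewed, at most 10 in all, crops included, and the job is handed in when it is done.

Besides the shell and the picture viewer there is one more tool, called after "Emit:" as name(argument=value, ...) on one line, values as JSON. arm_command: Moves the arm, as the interface text tells. Its arguments: {"type":"object","properties":{"increments":{"type":"array","items":{"type":"number","minimum":-1,"maximum":1}},"force":{"type":"number"}},"required":["increments"]}

```bash
ls; mkdir -p pics; python3 - <<'E'
from station import env, optics
import cv2, numpy as np
s=env.read_state(); print({k:np.round(v,3).tolist() for k,v in s.items()}); print(env.grip_depth)
for n in("scene","top"):
    p,d=optics.grab_frame(n); cv2.imwrite(f"pics/{n}0.png",p[:,:,::-1]); np.save(f"pics/{n}0.npy",d)
    m=optics.camera_model(n); print(n,np.round(m["K"],1).tolist(),np.round(m["cam_to_world"],3).tolist(), (d>0).mean())
print(np.round(optics.camera_model("wrist")["mount"],4).tolist(),optics.camera_model("wrist")["K"])
E
```

```text
pics
{'t': 0.0, 'q': [-0.991, 0.359, 0.011, -0.0, -1.224, -0.288], 'joint_velocities': [0.001, -0.002, -0.0, -0.001, -0.0, -0.001], 'joint_efforts': [-0.002, -58.332, 29.341, 6.936, -0.006, -0.0], 'eef_pos': [0.194, -0.646, 0.23], 'ee_rot': [[-0.958, -0.288, -0.001], [-0.288, 0.958, 0.001], [0.0, 0.002, -1.0]], 'contact_force': [-0.426, 0.526, 0.222], 'ft_torque': [0.013, 0.022, 0.015], 'gripper_force': 0.0, 'grip_width': 0.086}
-0.0187
scene [[445.5, 0.0, 317.6], [0.0, 445.5, 242.1], [0.0, 0.0, 1.0]] [[0.755, 0.368, -0.543, 1.118], [0.655, -0.425, 0.624, -0.707], [-0.001, -0.827, -0.562, 0.661], [0.0, 0.0, 0.0, 1.0]] 0.99599609375
top [[549.2, 0.0, 319.6], [0.0, 549.2, 241.0], [0.0, 0.0, 1.0]] [[-0.02, -0.999, 0.04, 0.468], [-1.0, 0.019, -0.024, -0.016], [0.023, -0.04, -0.999, 1.297], [0.0, 0.0, 0.0, 1.0]] 0.99587890625
[[0.0001, -0.9661, -0.2583, 0.0641], [1.0, 0.0003, -0.0007, -0.0007], [0.0007, -0.2583, 0.9661, -0.1428], [0.0, 0.0, 0.0, 1.0]] [[372.28349122   0.         317.5476931 ]
 [  0.         372.28349122 247.79578778]
 [  0.           0.           1.        ]]
```

View pics/top0.png

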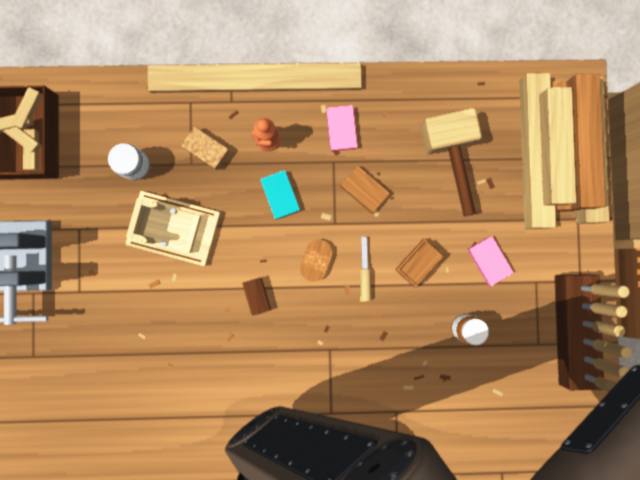

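View pics/scene0.png

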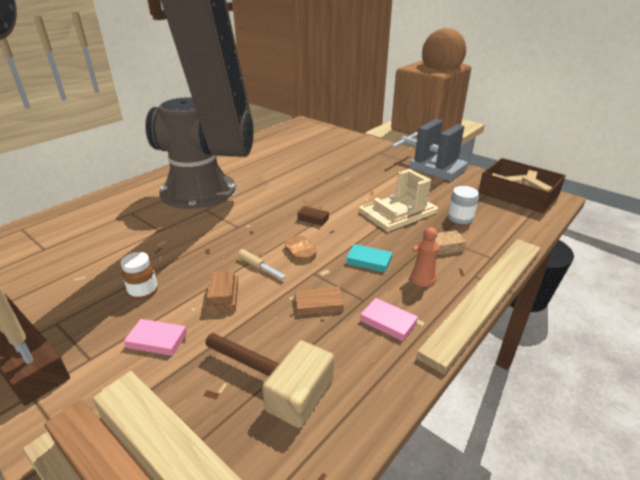

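The top view shows the jig at (174,229), the top board at (318,260), a stepped block at (421,262), a plain block at (366,190), turquoise and pink look-alikes, and the bystanders. The scene view agrees. Next, point clouds from both depth images.

```bash
cat > h.py <<'E'
import numpy as np, cv2
from station import env, optics
def cloud(d,K,T):
    v,u=np.mgrid[0:480,0:640]; P=np.stack([(u-K[0,2])/K[0,0]*d,(v-K[1,2])/K[1,1]*d,d],-1)
    W=P@T[:3,:3].T+T[:3,3]; W[d<=0]=np.nan; return W
def rect(pts):
    r=cv2.minAreaRect(np.float32(pts*1000)); b=cv2.boxPoints(r); 
    e=b[1]-b[0]; f=b[2]-b[1]; L=e if np.linalg.norm(e)>np.linalg.norm(f) else f
    return np.round(r[0],1),np.round(sorted(r[1]),1),round(float(np.degrees(np.arctan2(L[1],L[0]))%180),1)
def wristT():
    s=env.read_state(); T=np.eye(4); T[:3,:3]=s["ee_rot"]; T[:3,3]=s["eef_pos"]
    return T@optics.camera_model("wrist")["mount"], s
E
python3 - <<'E'
from h import *
C={}
for n in("top","scene"):
    m=optics.camera_model(n); C[n]=cloud(np.load(f"pics/{n}0.npy"),m["K"],m["cam_to_world"])
W=C["top"]; 
for nm,(u,v) in dict(plinth=(421,262),spacer=(366,190),top=(318,260),gouge=(365,270),table=(300,350),pink=(342,128),mallet=(455,130),fig=(265,130),jar=(127,160),tin=(470,330),cork=(205,147),offc=(256,296)).items():
    print(nm,np.round(W[v,u]*1000),end=' ')
    R=W[max(v-45,0):v+45,u-45:u+45].reshape(-1,3); c=W[v,u]
    for lo in (.008,.03):
        q=R[(R[:,2]>lo)&(np.hypot(R[:,0]-c[0],R[:,1]-c[1])<.066)]
        if len(q)>20: print(lo,len(q),np.round(np.percentile(q[:,2],[50,90])*1000),*rect(q[:,:2]),end=' | ')
    print()
S=C["scene"].reshape(-1,3)
for nm,c in dict(plinth=W[262,421],spacer=W[190,366],top=W[260,318]).items():
    q=S[(S[:,2]>.008)&(np.hypot(S[:,0]-c[0],S[:,1]-c[1])<.066)]; 
    print("scene",nm,len(q),np.round(np.percentile(q[:,2],[50,95])*1000),*rect(q[:,:2]))
# jig
R=W[180:275,115:230].reshape(-1,3)
for lo,hi in((.008,.2),(.012,.022),(.024,.034),(.036,.05),(.09,.12)):
    q=R[(R[:,2]>lo)&(R[:,2]<hi)]; print(lo,hi,len(q),*rect(q[:,:2]),np.round(q.mean(0)*1000))
t,_=cv2.imread("pics/top0.png"),0; s=cv2.imread("pics/scene0.png")
a=cv2.resize(t[180:280,110:230],(480,400),interpolation=3); b=cv2.resize(t[150:300,280:460],(480,400),interpolation=3); 
cv2.imwrite("pics/c1.png",np.vstack([a,]))
cv2.imwrite("pics/c2.png",np.hstack([cv2.resize(s[160:240,350:450],(400,320),interpolation=3),cv2.resize(s[230:330,190:350],(400,320),interpolation=3)]))
E
```

```text
plinth [ 465. -277.   46.] 0.008 1186 [42. 46.] [ 470.6 -266. ] [ 88.8 110.1] 137.1 | 0.03 902 [43. 47.] [ 466.3 -277.7] [55.2 89.3] 134.9 | 
spacer [ 636. -157.   24.] 0.008 1158 [21. 25.] [ 645.6 -167. ] [ 88.6 111.2] 47.6 | 
top [475. -42.  20.] 0.008 996 [19. 22.] [472.3 -42.9] [82.4 98.7] 150.4 | 
gouge [ 449. -150.   24.] 0.008 455 [20. 25.] [ 449.4 -141.7] [110.8 117.5] 139.6 | 
table [265.   4.  -0.] 
pink [ 783. -104.   23.] 0.008 1151 [21. 25.] [ 785.5 -101.6] [ 98.1 108.7] 16.5 | 
mallet [ 763. -358.   70.] 0.008 2112 [70. 74.] [ 752.1 -356.9] [110.6 120.2] 100.6 | 0.03 2026 [70. 74.] [ 752.1 -356.9] [110.6 120.2] 100.6 | 
fig [754.  68. 133.] 0.008 679 [ 96. 136.] [752.4  66.1] [ 99.9 114.3] 121.5 | 0.03 548 [101. 137.] [762.8  74.5] [49.5 54.9] 173.7 | 
jar [703. 376.  85.] 0.008 1134 [83. 88.] [696.3 380.5] [ 76.5 116.9] 4.9 | 0.03 1032 [84. 88.] [707.9 383.2] [69.6 70.5] 131.5 | 
tin [ 314. -371.   91.] 0.008 865 [89. 94.] [ 312.9 -362.4] [ 94.8 113.2] 5.8 | 0.03 789 [89. 94.] [ 312.7 -379.5] [59.3 59.9] 114.9 | 
cork [742. 215.  26.] 0.008 1033 [31. 34.] [740.9 211.2] [ 59.1 107.7] 55.0 | 0.03 623 [32. 35.] [742.1 216.2] [54.7 95.4] 55.1 | 
offc [395. 102.  29.] 0.008 703 [26. 29.] [400.6 100.6] [ 85.2 101.8] 155.6 | 0.03 42 [31. 32.] [398.  102.7] [42.5 76.1] 15.9 | 
scene plinth 1130 [40. 43.] [ 466.6 -280.2] [ 62.3 100.8] 136.4
scene spacer 1067 [20. 22.] [ 640.9 -155.3] [ 65.5 100.4] 47.7
scene top 577 [18. 20.] [475.4 -36.4] [ 63.8 103.1] 158.1
0.008 0.2 4686 [546.4 309.3] [211.4 232.9] 74.1 [555. 291.  35.]
0.012 0.022 1758 [556.7 295. ] [130.  191.2] 73.8 [549. 269.  18.]
0.024 0.034 1564 [555.7 292.3] [125.3 181.5] 73.8 [558. 298.  29.]
0.036 0.05 339 [556.2 295.5] [ 90.3 116.9] 74.0 [550. 274.  42.]
0.09 0.12 469 [569.1 340.3] [46.4 90.4] 164.7 [572. 347. 103.]
```

View pics/c1.png

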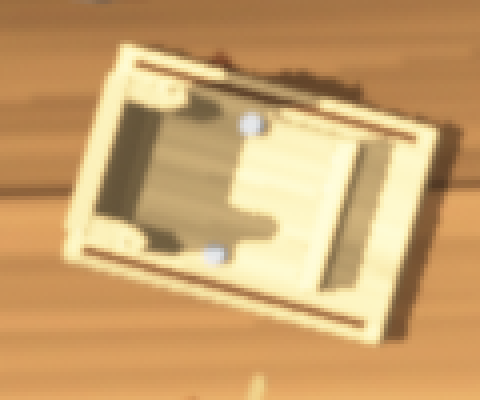

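View pics/c2.png

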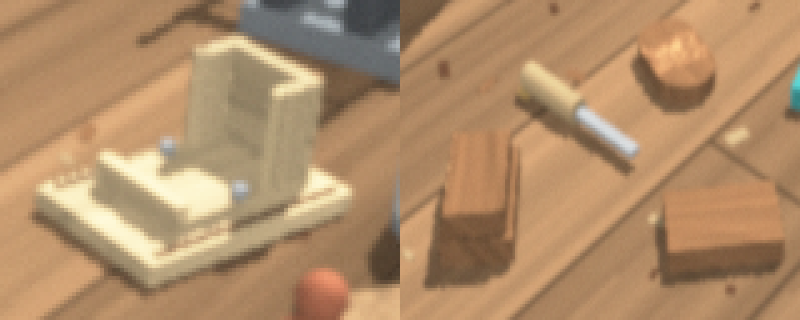

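The jig's back wall faces world +y (jig x axis about 74°), with the lip towards -y. The plinth is at about (0.466, -0.279) with its long axis near 136°, neck up; the spacer is at (0.64, -0.156) at 48°. I'll go over the plinth first.

Emit:
arm_command(increments=[-0.18,0.137,0.015,0,0,0,1,-0.18,0.137,0.015,0,0,0,1,-0.18,0.137,0.015,0,0,0,1,-0.18,0.137,0.015,0,0,0,1,-0.18,0.137,0.015,0,0,0,1,-0.18,0.137,0.015,0,0,0,1,-0.18,0.137,0.015,0,0,0,1,-0.18,0.137,0.015,0,0,0,1])

```text
t: 1.1
eef_pos: [0.4608, -0.2787, 0.2011]
ee_rot: [[-0.958, -0.288, -0.0], [-0.288, 0.958, 0.0], [0.0, 0.0, -1.0]]
contact_force: [1.3, 0.4, -0.1]
grip_width: 0.0854
gripper_force: 0.0
```

```bash
cat >> h.py <<'E'
def wcloud(tag):
    T,s=wristT(); p,d=optics.grab_frame("wrist"); cv2.imwrite(f"pics/{tag}.png",p[:,:,::-1]); np.savez(f"pics/{tag}.npz",d=d,T=T)
    return cloud(d,optics.camera_model("wrist")["K"],T),p,s
def obj(W,c,lo,hi,r=.075):
    q=W.reshape(-1,3); q=q[(q[:,2]>lo)&(q[:,2]<hi)&(np.hypot(q[:,0]-c[0],q[:,1]-c[1])<r)]
    print(lo,hi,len(q),*rect(q[:,:2]) if len(q)>5 else '', np.round(np.percentile(q[:,2],[5,50,95])*1000,1) if len(q) else ''); return q
def go(x,y,z,yaw):  # yaw = angle of tool y in deg; prints tool-axes totals (fractions)
    s=env.read_state(); R=np.array(s["ee_rot"]); d=R.T@(np.array([x,y,z])-s["eef_pos"])
    a=np.degrees(np.arctan2(R[1,1],R[0,1])); t=(yaw-a+180)%360-180
    print("go: shift",np.round(d/.25,3),"mm",np.round(d*1000,1),"turn az",round(-t/90,3),"deg",round(-t,1),"| tilt",np.round(R[:2,2],4),"yaw",round(a,2))
E
python3 - <<'E'
from h import *
W,p,s=wcloud("w1"); print(np.round(s["q"],3))
obj(W,(.466,-.279),.034,.06); obj(W,(.466,-.279),.012,.06); obj(W,(.466,-.279),.012,.03)
obj(W,(.640,-.156),.012,.06);obj(W,(.475,-.04),.012,.06)
go(.556,.295,.2,163.9)
E
```

```text
[-0.18   0.158 -0.333 -0.    -1.08  -1.099]
0.034 0.06 6499 [ 465.9 -278.4] [52.3 88.1] 136.3 [40.9 42.1 43.3]
0.012 0.06 7883 [ 465.7 -278.4] [62.  99.9] 136.2 [21.6 41.9 43.2]
0.012 0.03 1329 [ 465.7 -278.4] [62.  99.9] 136.2 [18.1 22.  24.6]
0.012 0.06 2292 [ 632.8 -162.4] [61.5 78.7] 48.2 [14.7 19.9 21.1]
0.012 0.06 5909 [476.4 -35.5] [64.4 99.8] 158.9 [16.  17.9 19.1]
go: shift [-1.013  2.076  0.005] mm [-253.3  519.     1.1] turn az -0.634 deg -57.1 | tilt [0.0008 0.0008] yaw 106.84
```

View pics/w1.png

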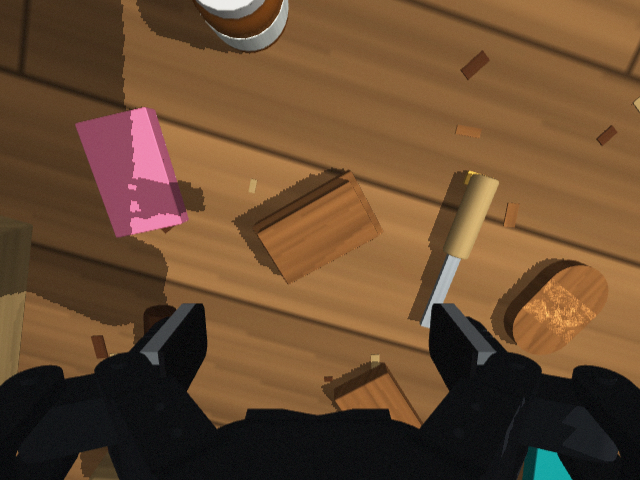

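The wrist view shows the plinth at (318,227) with neck up, the gouge at (460,250), the top board at (556,305), and the spacer at (378,393), partly under the gripper. Depth gives the plinth as 52×88 and 62×100 mm, with its top at 42 mm and its foot at 22 mm. This matches the text, so I'll turn and descend.

Emit:
arm_command(increments=[0,0,0.04,0,0,-0.1,1,0,0,0.04,0,0,-0.1,1,0,0,0.04,0,0,-0.1,1,0,0,0.04,0,0,-0.1,1,0,0,0.04,0,0,-0.1,1,0,0,0.04,0,0,-0.1,1,0,0,0.04,0,0,-0.1,1,0,0,0.04,0,0,-0.1,1])

```text
t: 2.15
eef_pos: [0.4598, -0.2804, 0.1207]
ee_rot: [[-0.017, -1.0, -0.001], [-1.0, 0.017, 0.0], [-0.0, 0.001, -1.0]]
contact_force: [0.7, 0.2, -0.1]
grip_width: 0.0853
gripper_force: 0.0
```

Emit:
arm_command(increments=[0,0,0,0,0,-0.1,1,0,0,0,0,0,-0.1,1,0,0,0,0,0,-0.1,1,0,0,0,0,0,-0.1,1,0,0,0,0,0,-0.1,1,0,0,0,0,0,-0.027,1,0,0,0,0,0,0,1,0,0,0,0,0,0,1])

```text
t: 3.15
eef_pos: [0.46, -0.2805, 0.1212]
ee_rot: [[0.72, -0.694, -0.0], [-0.694, -0.72, 0.0], [-0.0, 0.0, -1.0]]
contact_force: [-0.3, -0.1, 0.5]
grip_width: 0.0852
gripper_force: 0.0
```

```bash
python3 - <<'E'
from h import *
W,p,s=wcloud("w2")
obj(W,(.466,-.279),.034,.06); obj(W,(.466,-.279),.012,.06)
go(.4629,-.2756,.024,226.25)
E
```

```text
0.034 0.06 11431 [ 466.5 -278.4] [52.2 87.7] 136.2 [41.  42.1 43.2]
0.012 0.06 13600 [ 466.6 -278.4] [62.3 99.5] 136.2 [21.7 42.  43.1]
go: shift [-0.005 -0.022  0.389] mm [-1.3 -5.5 97.2] turn az -0.002 deg -0.2 | tilt [-0.0002  0.0001] yaw -133.9
```

Emit:
arm_command(increments=[-0.005,-0.024,0.1,0,0,-0.002,1,0,0,0.1,0,0,0,1,0,0,0.1,0,0,0,1,0,0,0.06,0,0,0,1,0,0,0.029,0,0,0,1,0,0,0,0,0,0,-1,0,0,0,0,0,0,-1,0,0,0,0,0,0,-1], force=60)

```text
t: 4.2
eef_pos: [0.464, -0.2755, 0.0252]
ee_rot: [[0.724, -0.69, 0.002], [-0.69, -0.724, -0.001], [0.002, -0.001, -1.0]]
contact_force: [-1.6, 1.6, 5.3]
grip_width: 0.0506
gripper_force: 63.3
```

Emit:
arm_command(increments=[0,0,0,0,0,0,-1,0,0,0,0,0,0,-1,0,0,0,0,0,0,-1,0,0,0,0,0,0,-1,0,0,-0.02,0,0,0,-1,0,0,-0.05,0,0,0,-1,0,0,-0.1,0,0,0,-1,0,0,-0.1,0,0,0,-1])

```text
t: 5.2
eef_pos: [0.4632, -0.2752, 0.0928]
ee_rot: [[0.723, -0.691, -0.0], [-0.691, -0.723, 0.0], [-0.0, 0.0, -1.0]]
contact_force: [-0.5, -0.4, -1.2]
grip_width: 0.051
gripper_force: 62.8
```

```bash
python3 - <<'E'
from h import *
s=env.read_state(); print(s["t"],np.round(s["eef_pos"],4),s["gripper_force"],s["contact_force"])
u=np.array([np.cos(np.radians(73.9)),np.sin(np.radians(73.9))]); P=np.array([.556,.295])-.17*u
go(P[0],P[1],.22,-16.1)
E
```

```text
5.2 [ 0.4632 -0.2752  0.0928] 62.78277397155762 [-0.46802326 -0.37913198 -1.21015813]
go: shift [-0.992 -1.303 -0.509] mm [-248.  -325.8 -127.2] turn az -1.306 deg -117.6 | tilt [-0.0001  0.    ] yaw -133.67
```

Emit:
arm_command(increments=[-0.124,-0.163,-0.1,0,0,0,-1,-0.124,-0.163,-0.1,0,0,0,-1,-0.124,-0.163,-0.1,0,0,0,-1,-0.124,-0.163,-0.1,0,0,0,-1,-0.124,-0.163,-0.05,0,0,0,-1,-0.124,-0.163,-0.03,0,0,0,-1,-0.124,-0.163,-0.03,0,0,0,-1,-0.124,-0.163,0,0,0,0,-1])

```text
t: 6.2
eef_pos: [0.5091, 0.1336, 0.2207]
ee_rot: [[0.724, -0.69, 0.002], [-0.69, -0.724, 0.001], [0.0, -0.002, -1.0]]
contact_force: [1.2, 0.1, -1.9]
grip_width: 0.0504
gripper_force: 63.1
```

Emit:
arm_command(increments=[0,0,0,0,0,-0.105,-1,0,0,0,0,0,-0.105,-1,0,0,0,0,0,-0.105,-1,0,0,0,0,0,-0.105,-1,0,0,0,0,0,-0.105,-1,0,0,0,0,0,-0.105,-1,0,0,0,0,0,-0.105,-1,0,0,0,0,0,-0.105,-1])

```text
t: 7.2
eef_pos: [0.5088, 0.1316, 0.2197]
ee_rot: [[0.846, 0.533, 0.0], [0.533, -0.846, 0.0], [0.0, -0.0, -1.0]]
contact_force: [-0.1, -0.6, -2.5]
grip_width: 0.0507
gripper_force: 63.2
```

Emit:
arm_command(increments=[0,0,0,0,0,-0.105,-1,0,0,0,0,0,-0.105,-1,0,0,0,0,0,-0.105,-1,0,0,0,0,0,-0.105,-1,0,0,0,0,0,-0.046,-1,0,0,0,0,0,0,-1,0,0,0,0,0,0,-1,0,0,0,0,0,0,-1])

```text
t: 8.2
eef_pos: [0.509, 0.1317, 0.2192]
ee_rot: [[0.279, 0.96, 0.0], [0.96, -0.279, 0.0], [0.0, 0.0, -1.0]]
contact_force: [-0.0, 0.7, -2.0]
grip_width: 0.0505
gripper_force: 63.2
```

```bash
python3 - <<'E'
from h import *
W,p,s=wcloud("w3"); print(s["t"],s["eef_pos"],np.round(s["q"],2))
go(.556,.295,.22,-16.1)
c=(.556,.295)
obj(W,c,.012,.022,.13);obj(W,c,.024,.034,.13);obj(W,c,.036,.046,.13);obj(W,c,.095,.115,.13)
E
```

```text
8.2 [0.50904825 0.13174872 0.2192066 ] [ 0.63  0.12 -0.33 -0.   -1.12  2.23]
go: shift [ 0.68  -0.001 -0.003] mm [169.9  -0.4  -0.9] turn az -0.001 deg -0.1 | tilt [-0.  0.] yaw -16.17
0.012 0.022 10729 [546.  255.8] [105.4 130.4] 163.7 [16.9 18.2 19.6]
0.024 0.034 7637 [550.8 271.9] [64.7 89.3] 163.7 [26.8 28.1 29.5]
0.036 0.046 1974 [550.3 270.2] [61.4 89.1] 163.8 [38.3 42.  43.3]
0.095 0.115 0
```

View pics/w3.png

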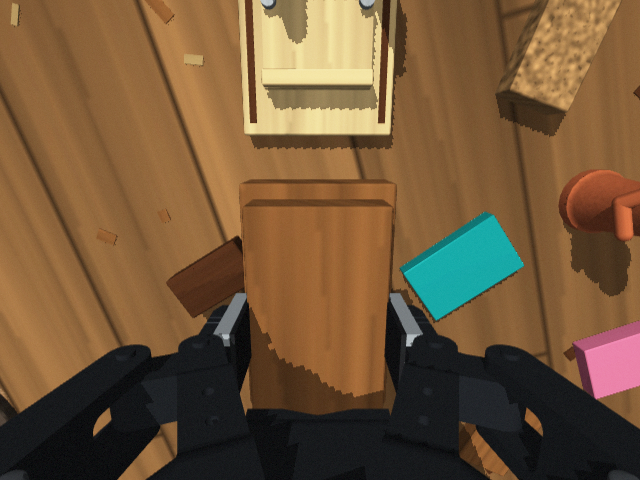

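The wrist view shows the held plinth, square in the fingers, with the lip at row 78 and the board's front edge at row 133. I'll move 70 mm closer to see the whole pocket.

Emit:
arm_command(increments=[0.07,0,0,0,0,0,-1,0.07,0,0,0,0,0,-1,0.07,0,0,0,0,0,-1,0.07,0,0,0,0,0,-1,0,0,0,0,0,0,-1,0,0,0,0,0,0,-1,0,0,0,0,0,0,-1,0,0,0,0,0,0,-1])

```text
t: 9.25
eef_pos: [0.5285, 0.1987, 0.2192]
ee_rot: [[0.278, 0.96, 0.0], [0.96, -0.278, 0.0], [0.0, 0.0, -1.0]]
contact_force: [1.1, 0.1, -2.8]
grip_width: 0.0504
gripper_force: 63.2
```

```bash
cat >> h.py <<'E'
def toolfr(W,s):
    R=np.array(s["ee_rot"]); return (W.reshape(-1,3)-s["eef_pos"])@R*1000, W.reshape(-1,3)
E
python3 - <<'E'
from h import *
W,p,s=wcloud("w4"); c=(.556,.295); print(np.round(s["eef_pos"],4))
Q,P=toolfr(W,s); h=P[:,2]*1000
n=np.hypot(P[:,0]-c[0],P[:,1]-c[1])<.14
def rep(nm,lo,hi,extra=True):
    m=n&(h>lo)&(h<hi)&extra; q=Q[m]; print(nm,m.sum(),np.round(np.percentile(q[:,:2],[.5,2,50,98,99.5],axis=0).T,1).tolist(),*rect(q[:,:2]/1000))
rep("board",16,20.5); rep("floor",26,30); rep("lip",40,44.5); rep("wall",100,108); rep("allhigh",60,99)
m=n&(h>46)&(h<98); q=Q[m]; 
for y0 in range(-40,41,8):
    k=q[(abs(q[:,1]-y0)<4)]; print(y0,len(k),np.round(np.percentile(k[:,0],[2,50,98]),1) if len(k) else '',end=';')
# plinth in hand
m=(h>150)&(Q[:,0]>-20)&(Q[:,0]<80)&(abs(Q[:,1])<40)
for lo,hi in((14,21),(-5,3)):
    k=Q[m&(Q[:,2]>lo)&(Q[:,2]<hi)] 
    if len(k): print("held",lo,hi,len(k),np.round(k.max(0),1),np.round(np.percentile(k,[1,50,99],axis=0),1).tolist())
cv2.imwrite("pics/c4.png",cv2.resize(cv2.cvtColor(p,4)[0:300,180:480],(600,600),interpolation=3))
E
```

```text
[0.5285 0.1987 0.2192]
board 6358 [[38.8, 38.9, 94.7, 174.8, 180.0], [-63.6, -62.9, 0.9, 65.1, 65.7]] [109.9   1.1] [130.1 144.1] 180.0
floor 12444 [[56.8, 58.5, 106.6, 157.7, 159.4], [-42.8, -40.7, 1.0, 42.8, 44.9]] [108.5   1.4] [ 91.1 103.3] 0.0
lip 1808 [[44.8, 44.8, 51.5, 159.5, 159.8], [-42.7, -41.1, 1.0, 43.0, 44.7]] [102.3   1.2] [ 91.3 115.1] 180.0
wall 1725 [[126.8, 127.6, 141.0, 152.1, 152.7], [-43.2, -42.7, 33.6, 45.1, 45.7]] [139.8   1.3] [27.3 91.4] 90.4
allhigh 2373 [[126.1, 126.5, 158.9, 159.8, 160.0], [-43.8, -40.5, 1.7, 42.9, 46.0]] [142.9   1.3] [34.4 92.1] 90.2
-40 187 [126.1 127.8 129.9];-32 621 [129.7 142.9 159.7];-24 218 [159.  159.5 160. ];-16 220 [158.9 159.5 159.9];-8 219 [158.9 159.4 159.9];0 220 [158.9 159.4 159.9];8 215 [158.9 159.4 159.9];16 220 [158.8 159.3 159.9];24 222 [158.8 159.3 159.7];32 578 [132.8 149.3 159.6];40 255 [126.  128.4 132.4];held 14 21 195 [52.4 31.7 21. ] [[52.1, -27.9, 14.6], [52.3, 0.3, 16.3], [52.4, 30.6, 21.0]]
held -5 3 1380 [52.3 31.9  3. ] [[14.3, -29.0, -4.7], [47.6, 2.4, 2.5], [51.9, 31.6, 3.0]]
```

View pics/c4.png

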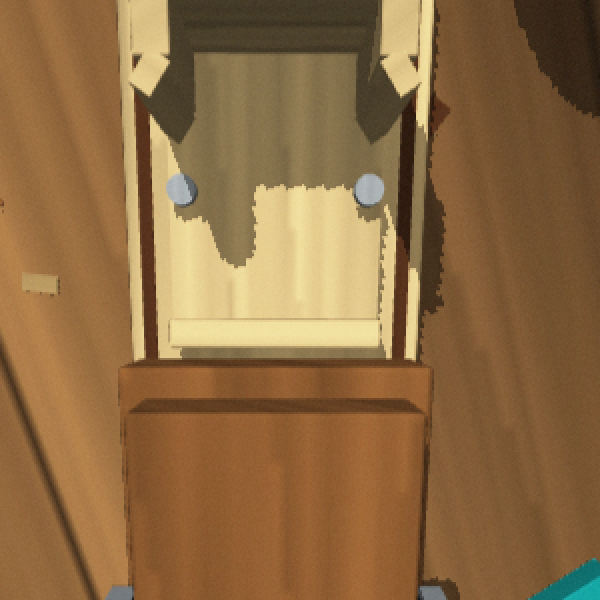

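The crop shows the pocket: lip at crop row 333, pins at (181,190) and (370,190), cheeks at the top, plinth held square below. I'll check the y offset between plinth and pocket more closely.

```bash
python3 - <<'E'
from h import *
z=np.load("pics/w4.npz"); d=z["d"]; W=cloud(d,optics.camera_model("wrist")["K"],z["T"]); s=env.read_state()
Q,P=toolfr(W,s); Q=Q.reshape(480,640,3); h=P[:,2].reshape(480,640)*1000
near=(np.hypot(W[...,0]-.556,W[...,1]-.295)<.14)
def edges(m,nm):
    L=[];Rr=[];rows=[]
    for r in range(480):
        c=np.where(m[r])[0]
        if len(c)>40: L.append((c[0],Q[r,c[0],1]));Rr.append((c[-1],Q[r,c[-1],1]));rows.append(r)
    L,Rr=np.array(L),np.array(Rr); print(nm,len(rows),rows[0],rows[-1],"cols",np.median(L[:,0]),np.median(Rr[:,0]),"y",np.round([np.median(L[:,1]),np.median(Rr[:,1]),(np.median(L[:,1])+np.median(Rr[:,1]))/2],2))
edges(near&(h>40)&(h<44.5)&(Q[...,0]<60),"lip"); edges(near&(h>16)&(h<44)&(Q[...,0]<120)&(Q[...,0]>60),"board")
edges(near&(h>100)&(h<108)&(Q[...,0]>135),"cheeks")
g=(h>46)&(h<98)&near&(Q[...,0]>140)&(Q[...,0]<157)
for sgn in(-1,1):
    k=Q[g&(Q[...,1]*sgn>20)]; print("cheek inner",np.round(np.percentile(k[:,1],[5,50,95]),1),len(k))
held=(h>150)&(abs(Q[...,1])<40)&(Q[...,0]<60)&(Q[...,0]>0)
edges(held&(Q[...,2]>-1)&(Q[...,2]<6)&(Q[...,0]>46),"foot top"); edges(held&(Q[...,2]<-13)&(Q[...,0]>25),"neck"); edges(held&(Q[...,2]>8)&(Q[...,2]<19),"foot front")
k=Q[held]; k=k[k[:,2]<-13]; print("neck top z",np.percentile(k[:,2],50),"front x",np.percentile(k[:,0],99.5),*rect(k[k[:,0]>15][:,:2]/1000))
k=Q[near&(h>60)&(h<98)&(Q[...,0]>157)&(abs(Q[...,1])<28)]; print("wall fit",np.polyfit(k[:,1],k[:,0],1))
k=Q[near&(h>26)&(h<30)&(Q[...,0]<70)&(abs(Q[...,1])<28)]; print("floor start",np.percentile(k[:,0],[.2,1]))
# pins
k=Q[near&(h>32)&(h<60)&(Q[...,0]>70)&(Q[...,0]<125)]; print("pins",len(k),np.percentile(k[:,2],[1,50]),*[np.round(np.median(k[k[:,1]*g>0],0),1) for g in(-1,1)])
E
```

```text
lip 15 159 173 cols 265.0 369.0 y [-42.68  44.67   1.  ]
board 75 80 154 cols 244.0 390.0 y [-63.22  65.22   1.  ]
cheeks 6 0 19 cols 245.0 389.0 y [-42.94  45.4    1.23]
cheek inner [-31.5 -31.3 -31.2] 231
cheek inner [33.5 33.7 33.8] 230
foot top 18 182 199 cols 239.0 395.0 y [-29.24  31.81   1.29]
neck 62 204 265 cols 244.0 391.0 y [-24.38  27.03   1.32]
foot front 2 180 181 cols 246.0 388.5 y [-28.33  31.21   1.44]
neck top z -67.46794287414934 front x 46.12235037868829 [30.8  1.5] [31.6 63.1] 90.0
wall fit [-3.15630538e-03  1.59337440e+02]
floor start [56.74229448 56.75775961]
pins 386 [181.1514181  183.06920904] [107.7 -37.4 183.1] [107.7  39.3 183.1]
```

Held plinth and pocket are aligned in y (1.3 against 1.15 mm). The pocket floor runs from x=56.7 to 159.4 in the tool frame, 103 mm as stated. I'll descend in front of the flared mouths above the lip, then slide in to feel for the wall.

Emit:
arm_command(increments=[0.1,0,0,0,0,0,-1,0.1,0,0,0,0,0,-1,0.08,0,0.08,0,0,0,-1,0,0,0.13,0,0,0,-1,0,0,0.13,0,0,0,-1,0,0,0.13,0,0,0,-1,0,0,0.1,0,0,0,-1,0,0,0,0,0,0,-1])

```text
t: 10.3
eef_pos: [0.5463, 0.2656, 0.0729]
ee_rot: [[0.278, 0.961, -0.005], [0.961, -0.278, -0.004], [-0.005, -0.004, -1.0]]
contact_force: [0.1, -0.2, -1.3]
grip_width: 0.0504
gripper_force: 63.2
```

```bash
python3 - <<'E'
from h import *
s=env.read_state(); R=np.array(s["ee_rot"]); p0=np.array([.5285,.1987,.2192]); print(np.round((R.T@(s["eef_pos"]-p0))*1000,2),np.round(s["eef_pos"],4),np.round(R.T@s["contact_force"],1), R[:2,:2])
E
```

```text
[ 69.92  -0.98 145.91] [0.5463 0.2656 0.0729] [-0.2  0.2  1.3] [[ 0.27775495  0.96063979]
 [ 0.9606379  -0.2777746 ]]
```

Emit:
arm_command(increments=[0.03,0,0,0,0,0,-1,0.03,0,0,0,0,0,-1,0.03,0,0,0,0,0,-1,0.03,0,0,0,0,0,-1,0.008,0,0,0,0,0,-1,0.004,0,0,0,0,0,-1,0,0,0,0,0,0,-1,0,0,0,0,0,0,-1])

```text
t: 11.3
eef_pos: [0.5571, 0.2977, 0.0766]
ee_rot: [[0.278, 0.961, -0.0], [0.961, -0.278, -0.0], [-0.0, -0.0, -1.0]]
contact_force: [0.0, -0.4, -2.1]
grip_width: 0.0505
gripper_force: 63.2
```

```bash
cat >> h.py <<'E'
def rel(p0=(.5285,.1987,.2192)):
    s=env.read_state(); R=np.array(s["ee_rot"]); print(s["t"],"rel",np.round((R.T@(s["eef_pos"]-np.array(p0)))*1000,2),"F tool",np.round(R.T@s["contact_force"],1),"M",np.round(R.T@s["ft_torque"],2),"w",round(s["grip_width"],4), "z",round(s["eef_pos"][2],4),"tilt",np.round(R[:2,2],3))
E
python3 -c "from h import *; rel()"
```

```text
11.3 rel [ 1.0312e+02 -3.0000e-02  1.4264e+02] F tool [-0.3  0.1  2.1] M [ 0.01  0.   -0.04] w 0.0505 z 0.0766 tilt [-0. -0.]
```

Emit:
arm_command(increments=[0.006,0,0,0,0,0,-1,0.004,0,0,0,0,0,-1,0.004,0,0,0,0,0,-1,0.004,0,0,0,0,0,-1,0,0,0,0,0,0,-1,0,0,0,0,0,0,-1,0,0,0,0,0,0,-1,0,0,0,0,0,0,-1])

```text
t: 12.3
eef_pos: [0.5581, 0.3016, 0.0765]
ee_rot: [[0.278, 0.961, -0.001], [0.961, -0.278, -0.001], [-0.001, -0.0, -1.0]]
contact_force: [-1.5, -5.1, 0.8]
grip_width: 0.0502
gripper_force: 63.6
```

```bash
python3 -c "from h import *; rel()"
```

```text
12.3 rel [ 1.0724e+02 -1.1000e-01  1.4260e+02] F tool [-5.3  0.  -0.8] M [-0.23 -1.9   0.15] w 0.0502 z 0.0765 tilt [-0.001 -0.001]
```

Wall contact came at x≈107.1, where vision put it (107.2). I'll back off 1.75 mm to the middle and lower.

Emit:
arm_command(increments=[-0.007,0,0,0,0,0,-1,0,0,0.02,0,0,0,-1,0,0,0.02,0,0,0,-1,0,0,0.02,0,0,0,-1,0,0,0.016,0,0,0,-1,0,0,0.008,0,0,0,-1,0,0,0,0,0,0,-1,0,0,0,0,0,0,-1])

```text
t: 13.3
eef_pos: [0.5581, 0.3007, 0.0557]
ee_rot: [[0.278, 0.961, 0.0], [0.961, -0.278, 0.0], [0.0, 0.0, -1.0]]
contact_force: [0.3, 0.0, -1.5]
grip_width: 0.0503
gripper_force: 63.3
```

```bash
python3 -c "from h import *; rel()"
```

```text
13.3 rel [1.0616e+02 4.0000e-02 1.6349e+02] F tool [0.1 0.3 1.5] M [ 0.06 -0.04 -0.06] w 0.0503 z 0.0557 tilt [0. 0.]
```

Emit:
arm_command(increments=[0,0,0.005,0,0,0,-1,0,0,0.004,0,0,0,-1,0,0,0.003,0,0,0,-1,0,0,0.003,0,0,0,-1,0,0,0,0,0,0,-1,0,0,0,0,0,0,-1,0,0,0,0,0,0,-1,0,0,0,0,0,0,-1])

```text
t: 14.3
eef_pos: [0.558, 0.3006, 0.0532]
ee_rot: [[0.278, 0.961, 0.001], [0.961, -0.278, 0.0], [0.0, 0.0, -1.0]]
contact_force: [-4.1, -1.8, 9.8]
grip_width: 0.0507
gripper_force: 64.6
```

```bash
python3 -c "from h import *; rel()"
```

```text
14.3 rel [ 1.0600e+02 -7.0000e-02  1.6602e+02] F tool [-2.8 -3.4 -9.8] M [ 1.65 -1.01  0.03] w 0.0507 z 0.0532 tilt [0.001 0.   ]
```

Emit:
arm_command(increments=[0,0,-0.001,0,0,0,1,0,0,0,0,0,0,1,0,0,0,0,0,0,1,0,0,-0.04,0,0,0,1,-0.08,0,-0.16,0,0,0,1,-0.16,0,-0.16,0,0,0,1,-0.16,0,-0.16,0,0,0,1,0,0,-0.1,0,0,0,1])

```text
t: 15.3
eef_pos: [0.5299, 0.2026, 0.2104]
ee_rot: [[0.279, 0.96, 0.003], [0.96, -0.279, 0.002], [0.002, 0.002, -1.0]]
contact_force: [1.1, 0.7, -0.6]
grip_width: 0.0855
gripper_force: 0.0
```

```bash
cat >> h.py <<'E'
def pocket(W,s):
    # board axes: use fixed world dirs; print extents of part tops in jig frame (origin: wall face middle)
    th=np.radians(73.85); R=np.array([[np.cos(th),np.sin(th)],[-np.sin(th),np.cos(th)]])
    P=W.reshape(-1,3); h=P[:,2]*1000; J=(P[:,:2]-[.556,.295])@R.T*1000
    n=(abs(J[:,0])<95)&(abs(J[:,1])<65)
    m=n&(h>78)&(h<98)&(abs(J[:,1])<28)&(J[:,0]>20); 
    if m.any(): print("wall face x",np.round(np.median(J[m,0]),2))
    for lo,hi in((40,45),(47,53),(66,73.5),(86,93),(104.5,111)):
        m=n&(h>lo)&(h<hi)
        if m.sum()>60: q=J[m]; print(lo,hi,m.sum(),"h",np.round(np.median(h[m]),1),"x",np.round(np.percentile(q[:,0],[.5,99.5]),1),"y",np.round(np.percentile(q[:,1],[.5,99.5]),1),*rect(q/1000))
    m=n&(h>102)&(h<106); q=J[m]; print("cheek tops y",np.round(np.percentile(q[:,1],[1,99]),1) if m.any() else '')
E
python3 - <<'E'
from h import *
W,p,s=wcloud("w5"); rel(); pocket(W,s)
go(.6405,-.156,.2,-42.1)
E
```

```text
15.35 rel [6.13 1.57 5.69] F tool [ 1.2  1.4 -4.2] M [-0.36  0.27 -0.01] w 0.0854 z 0.2136 tilt [0.007 0.004]
wall face x 59.18
40 45 1701 h 42.0 x [-55.1  59.3] y [-45.5  42.2] [ 2.3 -2. ] [ 88.9 115.1] 179.7
47 53 2012 h 50.1 x [-41.1  59.6] y [-40.   37.6] [ 9.3 -0.8] [ 90.  100.9] 179.9
66 73.5 10303 h 70.1 x [-35.4  59.5] y [-35.   32.2] [12.2 -1.7] [91.3 95.3] 180.0
86 93 417 h 88.3 x [25.8 59.7] y [-45.5  43.4] [42.8 -1.6] [34.1 91.7] 89.8
104.5 111 537 h 104.9 x [27.1 53.5] y [-45.4  42.9] [40.2 -1.3] [27.9 89.8] 89.1
cheek tops y [-45.9  42.6]
go: shift [-1.263  0.819  0.052] mm [-315.7  204.6   12.9] turn az 0.288 deg 25.9 | tilt [0.0067 0.0037] yaw -16.16
```

Plinth home: its top is at 70.1 mm and its foot top at 50.1, as they must be (28+42, 28+22). Now the spacer.

Emit:
arm_command(increments=[-0.158,0.102,0,0,0,0,1,-0.158,0.102,0,0,0,0,1,-0.158,0.102,0,0,0,0,1,-0.158,0.102,0,0,0,0,1,-0.158,0.102,0,0,0,0,1,-0.158,0.102,0,0,0,0,1,-0.158,0.102,0,0,0,0,1,-0.158,0.102,0,0,0,0,1])

```text
t: 16.35
eef_pos: [0.6388, -0.1572, 0.2076]
ee_rot: [[0.278, 0.961, 0.001], [0.961, -0.278, -0.0], [0.0, 0.001, -1.0]]
contact_force: [1.0, 0.0, -0.0]
grip_width: 0.0853
gripper_force: 0.0
```

Emit:
arm_command(increments=[0,0,0.05,0,0,0.096,1,0,0,0.05,0,0,0.096,1,0,0,0.05,0,0,0.096,1,0,0,0.05,0,0,0,1,0,0,0.05,0,0,0,1,0,0,0.05,0,0,0,1,0,0,0,0,0,0,1,0,0,0,0,0,0,1])

```text
t: 17.35
eef_pos: [0.6386, -0.1557, 0.1324]
ee_rot: [[0.669, 0.743, 0.0], [0.743, -0.669, -0.0], [0.0, 0.0, -1.0]]
contact_force: [-0.5, -0.6, -0.4]
grip_width: 0.0855
gripper_force: 0.0
```

```bash
python3 - <<'E'
from h import *
W,p,s=wcloud("w6"); rel(); c=(.6405,-.156)
q=obj(W,c,.013,.03); Q,P=toolfr(q,s); print("tool fr center",rect(Q[:,:2]/1000))
E
```

```text
17.4 rel [-189.57  319.07   86.76] F tool [-0.6 -0.4 -0.2] M [-0.05  0.04  0.01] w 0.0855 z 0.1326 tilt [ 0.001 -0.   ]
0.013 0.03 12028 [ 641.4 -153.5] [62.1 99.7] 48.1 [19.  20.2 21.3]
tool fr center (array([3.5, 0.6]), array([62.1, 99.7]), 179.9)
```

Emit:
arm_command(increments=[0,0,0.13,0,0,0,1,0,0,0.13,0,0,0,1,0,0,0.13,0,0,0,1,0,0,0.08,0,0,0,1,0,0,0.04,0,0,0,1,0,0,0,0,0,0,-1,0,0,0,0,0,0,-1,0,0,0,0,0,0,-1], force=60)

```text
t: 18.4
eef_pos: [0.6392, -0.1557, 0.0059]
ee_rot: [[0.67, 0.743, 0.002], [0.743, -0.67, -0.0], [0.001, 0.002, -1.0]]
contact_force: [0.5, 1.2, 2.9]
grip_width: 0.0601
gripper_force: 65.4
```

```bash
python3 -c "
from h import *; rel()"
```

```text
18.4 rel [-189.38  319.16  213.54] F tool [ 1.2 -0.5 -2.9] M [0.41 0.09 0.  ] w 0.0601 z 0.0059 tilt [ 0.002 -0.   ]
```

Emit:
arm_command(increments=[0,0,-0.02,0,0,0,-1,0,0,-0.06,0,0,0,-1,0,0,-0.15,0,0,-0.096,-1,0,0,-0.15,0,0,-0.096,-1,0,0,-0.15,0,0,-0.096,-1,0,0,-0.15,0,0,0,-1,0,0,-0.13,0,0,0,-1,0,0,-0.043,0,0,0,-1])

```text
t: 19.4
eef_pos: [0.6392, -0.1558, 0.2214]
ee_rot: [[0.278, 0.961, 0.005], [0.961, -0.278, -0.0], [0.001, 0.005, -1.0]]
contact_force: [-0.4, -0.0, -0.8]
grip_width: 0.0601
gripper_force: 65.2
```

Emit:
arm_command(increments=[0.155,-0.102,0,0,0,0,-1,0.155,-0.102,0,0,0,0,-1,0.155,-0.102,0,0,0,0,-1,0.155,-0.102,0,0,0,0,-1,0.155,-0.102,0,0,0,0,-1,0.155,-0.102,0,0,0,0,-1,0.155,-0.102,0,0,0,0,-1,0.15,-0.1,0,0,0,0,-1])

```text
t: 20.4
eef_pos: [0.5275, 0.1986, 0.2175]
ee_rot: [[0.278, 0.961, -0.001], [0.961, -0.278, -0.0], [-0.001, -0.001, -1.0]]
contact_force: [-0.1, 0.9, -1.4]
grip_width: 0.0604
gripper_force: 65.1
```

Emit:
arm_command(increments=[0,0,0,0,0,0,-1,0,0,0,0,0,0,-1,0,0,0,0,0,0,-1,0,0,0,0,0,0,-1,0,0,0,0,0,0,-1,0,0,0,0,0,0,-1,0,0,0,0,0,0,-1,0,0,0,0,0,0,-1])

```text
t: 21.4
eef_pos: [0.5286, 0.1974, 0.2178]
ee_rot: [[0.278, 0.961, 0.0], [0.961, -0.278, -0.0], [0.0, 0.0, -1.0]]
contact_force: [0.0, -0.3, -0.5]
grip_width: 0.0604
gripper_force: 65.1
```

```bash
cat >> h.py <<'E'
def heldview(tag):
    W,p,s=wcloud(tag); rel(); Q,P=toolfr(W,s); h=P[:,2]*1000; near=np.hypot(P[:,0]-.556,P[:,1]-.295)<.14
    k=Q[near&(h>76)&(h<98)&(Q[:,0]>130)&(abs(Q[:,1])<28)]; print("wall",np.round(np.polyfit(k[:,1],k[:,0],1),4),len(k))
    for sg in(-1,1):
        k=Q[near&(h>76)&(h<98)&(Q[:,0]>140)&(Q[:,0]<157)&(Q[:,1]*sg>20)]; print("cheek",np.round(np.percentile(k[:,1],[5,50,95]),1) if len(k) else '')
    m=(h>150)&(abs(Q[:,1])<45)&(Q[:,0]>15)&(Q[:,0]<80); hh=Q[m]; hi=np.percentile(hh[:,2],[1,50,99]); print("held z",np.round(hi,1))
    k=hh[(abs(hh[:,1])<25)&(hh[:,0]>20)]; top=np.median(k[:,2]); f=hh[abs(hh[:,2]-top)<4]
    print("top z",round(top,1),"front x",np.round(np.percentile(f[:,0],[98,99.5,99.9]),1)); e=f[(f[:,0]>32)]; print("y ext",np.round(np.percentile(e[:,1],[.3,1,99,99.7]),1))
    b=[f[abs(f[:,1]-y)<2][:,0].max() for y in(-20,-10,0,10,20)]; print("front prof",np.round(b,1))
    return W,p,s
E
python3 - <<'E'
from h import *
W,p,s=heldview("w7"); pocket(W,s)
E
```

```text
21.45 rel [-1.16  0.45  1.37] F tool [0. 0. 1.] M [ 0.    0.   -0.01] w 0.0601 z 0.2178 tilt [0. 0.]
wall [-2.600000e-03  1.605093e+02] 140
cheek [-31.8 -31.7 -31.5]
cheek [33.2 33.3 33.5]
held z [-99.8 -15.3  -5. ]
top z -14.3 front x [52.1 52.5 52.6]
y ext [-29.3 -28.8  31.2  31.8]
front prof [52.5 52.6 52.6 52.6 52.6]
wall face x 59.03
40 45 1681 h 42.1 x [-55.7  58.5] y [-45.4  42.5] [ 1.8 -1.7] [ 88.6 115.3] 179.6
47 53 2065 h 50.0 x [-41.6  59.6] y [-40.  37.] [ 9.1 -1.3] [ 91.5 101.4] 180.0
66 73.5 9966 h 70.2 x [-35.3  59.5] y [-35.2  32.5] [12.2 -1.3] [91.2 95.2] 179.9
86 93 228 h 89.5 x [25.8 55.7] y [-46.7  43.3] [40.9 -1.7] [30.4 91. ] 89.9
104.5 111 449 h 104.9 x [26.9 50.2] y [-46.2  42.6] [38.3 -1.6] [24.  90.9] 90.0
cheek tops y [-45.9  42.7]
```

Spacer held square, with its front at 52.6 and y within 0.5 mm of the pocket. Same approach: down in front of the flares, then slide in 6 mm above the plinth.

Emit:
arm_command(increments=[0.1,-0.002,0,0,0,0,-1,0.1,0,0,0,0,0,-1,0.084,0,0.08,0,0,0,-1,0,0,0.12,0,0,0,-1,0,0,0.12,0,0,0,-1,0,0,0.12,0,0,0,-1,0,0,0.1,0,0,0,-1,0,0,0,0,0,0,-1])

```text
t: 22.45
eef_pos: [0.5463, 0.2653, 0.0793]
ee_rot: [[0.278, 0.961, -0.005], [0.961, -0.278, -0.004], [-0.005, -0.003, -1.0]]
contact_force: [0.1, 0.2, -0.9]
grip_width: 0.06
gripper_force: 65.1
```

Emit:
arm_command(increments=[0.03,0,0,0,0,0,-1,0.03,0,0,0,0,0,-1,0.03,0,0,0,0,0,-1,0.03,0,0,0,0,0,-1,0.012,0,0,0,0,0,-1,0,0,0,0,0,0,-1,0,0,0,0,0,0,-1,0,0,0,0,0,0,-1])

```text
t: 23.45
eef_pos: [0.557, 0.2972, 0.0828]
ee_rot: [[0.278, 0.961, -0.0], [0.961, -0.278, -0.0], [-0.0, -0.0, -1.0]]
contact_force: [-0.2, 0.2, -0.9]
grip_width: 0.0602
gripper_force: 65.1
```

```bash
python3 -c "from h import *; rel()"
```

```text
23.45 rel [ 1.0257e+02 -5.0000e-02  1.3635e+02] F tool [ 0.2 -0.3  0.9] M [-0.01  0.   -0.03] w 0.0602 z 0.0828 tilt [-0. -0.]
```

Emit:
arm_command(increments=[0.008,0,0,0,0,0,-1,0.004,0,0,0,0,0,-1,0.004,0,0,0,0,0,-1,0.004,0,0,0,0,0,-1,0,0,0,0,0,0,-1,0,0,0,0,0,0,-1,0,0,0,0,0,0,-1,0,0,0,0,0,0,-1])

```text
t: 24.45
eef_pos: [0.5581, 0.3014, 0.0827]
ee_rot: [[0.278, 0.961, -0.001], [0.961, -0.278, -0.001], [-0.001, -0.001, -1.0]]
contact_force: [-1.1, -6.3, 0.8]
grip_width: 0.0601
gripper_force: 65.4
```

```bash
python3 -c "from h import *; rel()"
```

```text
24.45 rel [ 1.0706e+02 -1.0000e-01  1.3640e+02] F tool [-6.3  0.7 -0.7] M [-0.33 -1.8   0.21] w 0.0601 z 0.0827 tilt [-0.001 -0.001]
```

Wall felt at 107. Back off 1.75 mm so the spacer lies flush with the plinth, then lower.

Emit:
arm_command(increments=[-0.007,0,0,0,0,0,-1,0,0,0.01,0,0,0,-1,0,0,0.01,0,0,0,-1,0,0,0.005,0,0,0,-1,0,0,0.004,0,0,0,-1,0,0,0.002,0,0,0,-1,0,0,0,0,0,0,-1,0,0,0,0,0,0,-1])

```text
t: 25.45
eef_pos: [0.5579, 0.3007, 0.0758]
ee_rot: [[0.278, 0.961, 0.0], [0.961, -0.278, 0.0], [0.0, 0.0, -1.0]]
contact_force: [-3.1, -1.3, 5.3]
grip_width: 0.0606
gripper_force: 65.9
```

```bash
python3 -c "from h import *; rel()"
```

```text
25.45 rel [ 1.0612e+02 -1.3000e-01  1.4340e+02] F tool [-2.1 -2.6 -5.3] M [ 1.07 -0.5   0.02] w 0.0606 z 0.0758 tilt [0. 0.]
```

Emit:
arm_command(increments=[0,0,-0.001,0,0,0,1,0,0,0,0,0,0,1,0,0,0,0,0,0,1,0,0,-0.04,0,0,0,1,-0.08,0,-0.16,0,0,0,1,-0.16,0,-0.16,0,0,0,1,-0.16,0,-0.12,0,0,0,1,0,0,-0.04,0,0,0,1])

```text
t: 26.45
eef_pos: [0.5303, 0.203, 0.2088]
ee_rot: [[0.279, 0.96, 0.004], [0.96, -0.279, 0.003], [0.004, 0.003, -1.0]]
contact_force: [0.8, 0.4, -0.0]
grip_width: 0.0851
gripper_force: 0.0
```

```bash
python3 - <<'E'
from h import *
W,p,s=wcloud("w8"); rel(); pocket(W,s)
go(.4764,-.0355,.2,-111.1)
E
```

```text
26.5 rel [ 5.97  0.88 10.1 ] F tool [ 0.2  0.6 -2.3] M [-0.13  0.15 -0.03] w 0.0852 z 0.2091 tilt [0.004 0.003]
wall face x 40.04
40 45 1631 h 42.1 x [-55.1  28.9] y [-45.   42.5] [-12.6  -0.9] [85.2 90.2] 89.8
66 73.5 119 h 70.2 x [25.8 47. ] y [-47.   43.7] [29.4 -1.7] [33.7 85.9] 110.0
86 93 15900 h 90.1 x [-41.   59.3] y [-34.2  31. ] [ 9.4 -2.1] [ 90.3 101.1] 179.9
104.5 111 542 h 104.9 x [27.  53.6] y [-46.2  42.6] [40.1 -1.9] [27.2 90. ] 90.0
cheek tops y [-45.9  42.7]
go: shift [-0.982  0.057  0.033] mm [-245.5   14.3    8.2] turn az 1.055 deg 94.9 | tilt [0.0043 0.0029] yaw -16.18
```

Spacer home: its top is at 90.1 mm, flat, with its x extent over the plinth. Now the top board.

Emit:
arm_command(increments=[-0.196,0.011,0,0,0,0,1,-0.196,0.011,0,0,0,0,1,-0.196,0.011,0,0,0,0,1,-0.196,0.011,0,0,0,0,1,-0.198,0.012,0,0,0,0,1,0,0,0,0,0,0.1,1,0,0,0,0,0,0.1,1,0,0,0,0,0,0.1,1])

```text
t: 27.5
eef_pos: [0.4756, -0.0349, 0.2049]
ee_rot: [[0.687, 0.726, -0.001], [0.726, -0.687, -0.0], [-0.001, -0.0, -1.0]]
contact_force: [0.5, -0.0, -0.2]
grip_width: 0.0852
gripper_force: 0.0
```

Emit:
arm_command(increments=[0,0,0.05,0,0,0.1,1,0,0,0.05,0,0,0.1,1,0,0,0.05,0,0,0.1,1,0,0,0.05,0,0,0.1,1,0,0,0.05,0,0,0.1,1,0,0,0.05,0,0,0.1,1,0,0,0,0,0,0.1,1,0,0,0,0,0,0.055,1])

```text
t: 28.5
eef_pos: [0.4756, -0.0347, 0.1296]
ee_rot: [[0.932, -0.363, -0.001], [-0.363, -0.932, -0.0], [-0.001, 0.001, -1.0]]
contact_force: [-0.4, 0.2, 0.1]
grip_width: 0.0855
gripper_force: 0.0
```

```bash
python3 - <<'E'
from h import *
W,p,s=wcloud("w9"); rel(); c=(.4764,-.0355)
q=obj(W,c,.012,.03); Q,P=toolfr(q,s); t=Q[P[:,2]>.0165]; print("tool fr",rect(Q[:,:2]/1000), "top only",rect(t[:,:2]/1000),np.round([t.min(0),t.max(0)],1).tolist())
# straight sides
m=abs(t[:,0]-np.median(t[:,0]))<16
xs=np.arange(-12,13,4)+np.median(t[:,0]); lo=[t[abs(t[:,0]-x)<1.5][:,1].min() for x in xs]; hi=[t[abs(t[:,0]-x)<1.5][:,1].max() for x in xs]
print(np.round(lo,1),np.round(hi,1),np.degrees(np.arctan([np.polyfit(xs,lo,1)[0],np.polyfit(xs,hi,1)[0]])))
print("PCA",np.degrees(np.arctan2(*np.linalg.svd(t[::5,:2]-t[::5,:2].mean(0),full_matrices=False)[2][0][::-1])),np.round(t.mean(0),1))
cv2.imwrite("pics/c9.png",p[:,:,::-1])
E
```

```text
28.55 rel [ 36.22 236.49  89.67] F tool [ 0.  -0.2  0. ] M [-0.01  0.07  0.02] w 0.0856 z 0.1297 tilt [-0.001 -0.   ]
0.012 0.03 10471 [477.1 -35.1] [ 62. 100.] 160.4 [17.1 18.1 19.2]
tool fr (array([ 1.7, -0.3]), array([ 62., 100.]), 178.3) top only (array([ 1.5, -0.2]), array([62. , 99.7]), 178.9) [[-48.4, -31.2, 108.8], [51.3, 31.1, 113.1]]
[-31.1 -30.9 -30.7 -30.6 -31.2 -31.1 -31. ] [31.  30.8 30.7 30.5 30.5 30.3 30.2] [-0.38111132 -1.69777535]
PCA 179.40332518300013 [ 3.700e+00 -1.000e-01  1.114e+02]
```

View pics/c9.png

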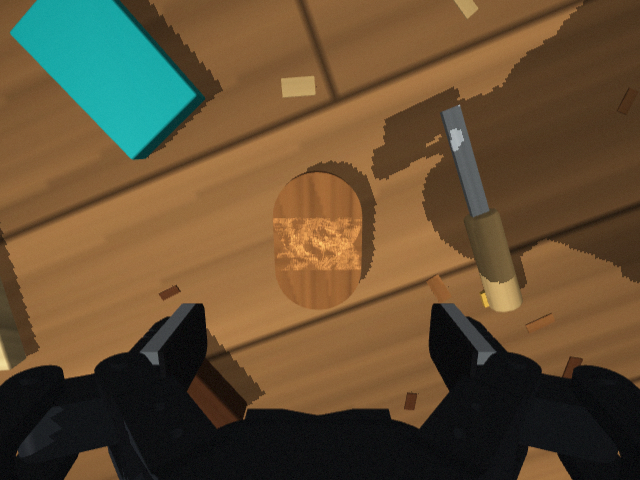

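The view shows the top board at (318,240), nearly square to the fingers, with the gouge at (485,210) clear of the right finger's path. I'll descend and grip.

Emit:
arm_command(increments=[-0.008,-0.006,0.13,0,0,-0.01,1,0,0,0.13,0,0,0,1,0,0,0.13,0,0,0,1,0,0,0.075,0,0,0,1,0,0,0.035,0,0,0,1,0,0,0,0,0,0,-1,0,0,0,0,0,0,-1,0,0,0,0,0,0,-1], force=60)

```text
t: 29.55
eef_pos: [0.4748, -0.0328, 0.0062]
ee_rot: [[0.939, -0.345, 0.002], [-0.345, -0.939, 0.001], [0.001, -0.001, -1.0]]
contact_force: [0.1, 1.2, 1.9]
grip_width: 0.0601
gripper_force: 64.9
```

Emit:
arm_command(increments=[0,0,0,0,0,0,-1,0,0,-0.02,0,0,0,-1,0,0,-0.08,0,0,0,-1,0,0,-0.15,0,0,-0.1,-1,0,0,-0.15,0,0,-0.1,-1,0,0,-0.15,0,0,-0.1,-1,0,0,-0.15,0,0,-0.1,-1,0,0,-0.15,0,0,-0.1,-1])

```text
t: 30.55
eef_pos: [0.4735, -0.0332, 0.2194]
ee_rot: [[0.906, 0.424, 0.0], [0.424, -0.906, 0.0], [0.0, -0.0, -1.0]]
contact_force: [-0.2, 0.5, -0.4]
grip_width: 0.0601
gripper_force: 64.9
```

```bash
python3 - <<'E'
from h import *
rel(); go(.5285,.1987,.2192,-16.15)
d=np.array([.5285,.1987])-np.array(env.read_state()["eef_pos"])[:2]; a=np.radians(73.85); x=np.array([np.cos(a),np.sin(a)]); y=np.array([np.sin(a),-np.cos(a)]); print("after turn: shift",np.round([d@x/.25,d@y/.25],4))
E
```

```text
30.55 rel [-148.18  186.68   -0.24] F tool [ 0.  -0.5  0.4] M [-0.02  0.15 -0.03] w 0.0601 z 0.2194 tilt [0. 0.]
go: shift [ 0.593 -0.747  0.001] mm [ 148.2 -186.7    0.2] turn az -0.542 deg -48.7 | tilt [0.0002 0.0003] yaw -64.89
after turn: shift [ 0.9522 -0.0468]
```

Emit:
arm_command(increments=[0,0,0,0,0,-0.1,-1,0,0,0,0,0,-0.1,-1,0,0,0,0,0,-0.1,-1,0,0,0,0,0,-0.1,-1,0,0,0,0,0,-0.1,-1,0,0,0,0,0,-0.042,-1,0.19,-0.009,0,0,0,0,-1,0.19,-0.009,0,0,0,0,-1])

```text
t: 31.55
eef_pos: [0.4965, 0.0599, 0.2182]
ee_rot: [[0.284, 0.959, 0.0], [0.959, -0.284, 0.0], [0.0, 0.0, -1.0]]
contact_force: [1.1, -0.2, -0.3]
grip_width: 0.06
gripper_force: 64.9
```

Emit:
arm_command(increments=[0.19,-0.009,0,0,0,0,-1,0.19,-0.009,0,0,0,0,-1,0.192,-0.01,0,0,0,0,-1,0,0,0,0,0,0,-1,0,0,0,0,0,0,-1,0,0,0,0,0,0,-1,0,0,0,0,0,0,-1,0,0,0,0,0,0,-1])

```text
t: 32.55
eef_pos: [0.5302, 0.1979, 0.2181]
ee_rot: [[0.283, 0.959, 0.0], [0.959, -0.283, 0.0], [0.0, 0.0, -1.0]]
contact_force: [0.0, 1.1, -1.1]
grip_width: 0.0599
gripper_force: 64.9
```

```bash
python3 - <<'E'
from h import *
W,p,s=heldview("w10"); pocket(W,s)
E
```

```text
32.6 rel [-0.09  1.89  1.17] F tool [ 0.2  0.2 -0. ] M [-0.01 -0.02 -0.01] w 0.0599 z 0.218 tilt [0. 0.]
wall [-3.000000e-04  1.436406e+02] 4015
cheek [-34.  -27.5 -20.7]
cheek [20.5 25.6 31.1]
held z [-99.9 -73.   -7.5]
top z -12.0 front x [49.8 51.2 51.5]
y ext [-25.8 -24.4  27.2  28.4]
front prof [44.5 50.2 51.9 50.9 46.6]
wall face x 38.79
40 45 1595 h 42.1 x [-55.6  28.9] y [-45.4  42.5] [-12.2  -2. ] [87.1 90.8] 90.2
66 73.5 105 h 69.6 x [26. 59.] y [-47.2  44.1] [30.8 -1.4] [33.7 87.4] 107.9
86 93 14682 h 90.1 x [-41.1  56.2] y [-34.2  31.2] [ 7.8 -1.1] [91.4 98.8] 179.0
104.5 111 461 h 104.9 x [26.5 51.4] y [-46.   42.4] [38.9 -1.6] [25.3 90.3] 89.6
cheek tops y [-45.8  42.7]
```

Emit:
arm_command(increments=[0.1,-0.0075,0,0,0,-0.0035,-1,0.1,0,0,0,0,0,-1,0.084,0,0.08,0,0,0,-1,0,0,0.11,0,0,0,-1,0,0,0.11,0,0,0,-1,0,0,0.1,0,0,0,-1,0,0,0.056,0,0,0,-1,0,0,0,0,0,0,-1])

```text
t: 33.6
eef_pos: [0.5477, 0.2672, 0.1021]
ee_rot: [[0.277, 0.961, -0.002], [0.961, -0.277, -0.002], [-0.003, -0.002, -1.0]]
contact_force: [-0.3, -1.0, -0.2]
grip_width: 0.0601
gripper_force: 64.8
```

Emit:
arm_command(increments=[0.03,0,0,0,0,0,-1,0.03,0,0,0,0,0,-1,0.03,0,0,0,0,0,-1,0.03,0,0.006,0,0,0,-1,0.006,0,0.006,0,0,0,-1,0,0,0,0,0,0,-1,0,0,0,0,0,0,-1,0,0,0,0,0,0,-1])

```text
t: 34.6
eef_pos: [0.557, 0.2973, 0.1009]
ee_rot: [[0.277, 0.961, 0.0], [0.961, -0.277, 0.0], [0.0, 0.0, -1.0]]
contact_force: [0.6, 1.0, -0.4]
grip_width: 0.0601
gripper_force: 64.8
```

```bash
python3 -c "from h import *; rel(); go(.5582,.3008,.096,-16.14)"
```

```text
34.6 rel [1.0262e+02 2.0000e-02 1.1831e+02] F tool [1.1 0.3 0.4] M [ 0.01 -0.02  0.01] w 0.0601 z 0.1009 tilt [0. 0.]
go: shift [0.015 0.001 0.02 ] mm [3.7 0.2 4.9] turn az 0.0 deg 0.0 | tilt [0.0001 0.0001] yaw -16.1
```

Aligned (y 0.02 mm). Feel for the wall (expected near 107.5).

Emit:
arm_command(increments=[0.01,0,0,0,0,0,-1,0.004,0,0,0,0,0,-1,0.004,0,0,0,0,0,-1,0.004,0,0,0,0,0,-1,0,0,0,0,0,0,-1,0,0,0,0,0,0,-1,0,0,0,0,0,0,-1,0,0,0,0,0,0,-1])

```text
t: 35.6
eef_pos: [0.5583, 0.3023, 0.1007]
ee_rot: [[0.277, 0.961, -0.001], [0.961, -0.277, -0.001], [-0.001, -0.0, -1.0]]
contact_force: [-0.8, -4.7, 1.0]
grip_width: 0.0598
gripper_force: 65.0
```

```bash
python3 -c "from h import *; rel()"
```

```text
35.6 rel [ 1.0789e+02 -7.0000e-02  1.1842e+02] F tool [-4.8  0.5 -1. ] M [-0.24 -1.54 -0.02] w 0.0598 z 0.1007 tilt [-0.001 -0.001]
```

Emit:
arm_command(increments=[-0.005,0,0,0,0,0,-1,0,0,0.008,0,0,0,-1,0,0,0.006,0,0,0,-1,0,0,0.004,0,0,0,-1,0,0,0.003,0,0,0,-1,0,0,0.002,0,0,0,-1,0,0,0,0,0,0,-1,0,0,0,0,0,0,-1])

```text
t: 36.6
eef_pos: [0.5582, 0.3019, 0.0962]
ee_rot: [[0.277, 0.961, 0.001], [0.961, -0.277, 0.001], [0.001, 0.001, -1.0]]
contact_force: [-3.5, -2.2, 7.4]
grip_width: 0.0599
gripper_force: 65.8
```

```bash
python3 -c "from h import *; rel()"
```

```text
36.6 rel [ 1.0731e+02 -7.0000e-02  1.2309e+02] F tool [-3.1 -2.7 -7.4] M [ 1.45 -0.53  0.03] w 0.0599 z 0.0962 tilt [0.001 0.001]
```

Emit:
arm_command(increments=[0,0,-0.001,0,0,0,1,0,0,0,0,0,0,1,0,0,0,0,0,0,1,0,0,-0.04,0,0,0,1,-0.05,0,-0.16,0,0,0,1,-0.12,0,-0.16,0,0,0,1,-0.12,0,-0.16,0,0,0,1,0,0,0,0,0,0,1])

```text
t: 37.6
eef_pos: [0.5393, 0.2313, 0.2304]
ee_rot: [[0.278, 0.961, 0.006], [0.961, -0.278, 0.004], [0.006, 0.005, -1.0]]
contact_force: [-1.1, 0.4, 0.8]
grip_width: 0.0854
gripper_force: 0.0
```

Emit:
arm_command(increments=[0,0,0,0,0,0,1,0,0,0,0,0,0,1,0,0,0,0,0,0,1,0,0,0,0,0,0,1,0,0,0,0,0,0,1,0,0,0,0,0,0,1,0,0,0,0,0,0,1,0,0,0,0,0,0,1])

```text
t: 38.6
eef_pos: [0.5381, 0.2319, 0.2254]
ee_rot: [[0.277, 0.961, 0.0], [0.961, -0.277, 0.0], [0.0, 0.0, -1.0]]
contact_force: [-0.1, -0.2, -0.5]
grip_width: 0.0852
gripper_force: 0.0
```

```bash
python3 - <<'E'
from h import *
W,p,s=wcloud("w11"); rel(); pocket(W,s)
p2,_=optics.grab_frame("scene")
cv2.imwrite("pics/c11.png",np.hstack([cv2.resize(cv2.cvtColor(p,4)[0:300,160:480],(400,375)),cv2.resize(cv2.cvtColor(p2,4)[150:250,340:450],(400,375),interpolation=3)]))
E
```

```text
38.65 rel [ 3.451e+01  1.000e-02 -6.170e+00] F tool [ 0.2 -0.3  0.7] M [ 0.02  0.   -0.05] w 0.0853 z 0.2254 tilt [0. 0.]
wall face x 57.54
40 45 838 h 42.2 x [-55.2 -43.6] y [-45.4  42.7] [-14.7  -1.4] [81.3 88.6] 89.9
86 93 1113 h 90.1 x [-41.   59.6] y [-39.4  36.6] [ 9.3 -1.5] [ 78.7 100.8] 0.1
104.5 111 13981 h 108.1 x [-38.4  69.7] y [-43.7  40.2] [15.1 -1.7] [ 89.1 111.2] 0.1
cheek tops y [-45.5  42.2]
```

View pics/c11.png

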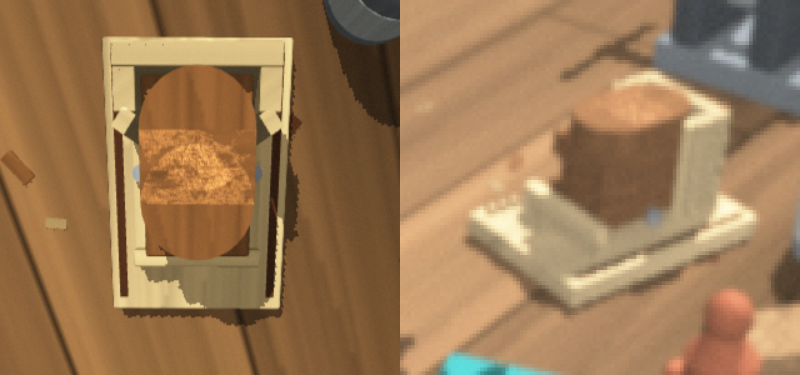

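The picture shows the stack in the jig, with the top board (198,162) square between the cheeks and against the wall. Its top is at 108.1 mm (28+42+20+18 = 108) and the spacer's at 90.1. Handing in.

```bash
python3 -c "from station import env; print(env.close_job())"
```

```text
the job is handed in; nothing more can be done
None
```

The plinth, spacer and top board are stacked in the jig pocket in that order; at hand-in (about 39 s) the last images showed the stack flat at its full 108 mm height, square between the cheeks, with the gripper clear and no bystander moved that I saw.

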